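# Sweep the sawing board and fit its length-stop rod

## Robot

A 6-joint arm with a two-finger parallel gripper is mounted at the origin on the work surface. World frame = base frame: x ahead of the robot, y to its left, z up, the work surface at z = 0. Lengths are in m, angles in rad, forces in N, time in s.
With the tool pointing down it reaches from about 0.3 to 0.775 m from the base axis. Payload 14.6 kg.
Tool frame: the origin (TCP) lies midway between the tips of the shut fingers; the grasp point (between the pads) lies 19 mm behind it (ctrl.pinch_z is the distance from the TCP to the grasp point, in m); z points along the fingers, y is the line along which they close (so a half turn about z gives the same grasp; the last joint's range is limited). The gripper opens to 94 mm and grips with 3 to 60 N. Pads are 16 mm wide; open, the fingers measure 119 mm over their backs; the gripper's body (75 mm by 177 mm) begins 78 mm behind the grasp point.
Start: joints at [1.121, 0.3, 1.521, -0, 1.321, -0.067], TCP at [0.205, 0.51, 0.205] pointing down, gripper open.
Joint ranges: [-3.03, 3.03], [-0.79, 2.21], [0.23, 2.52], [-1.04, 4.18], [0, 3.07], [-2.55, 2.55]. Speed limits (rad/s): [2.22, 2.22, 2.57, 3.14, 3.14, 3.14].

## Interface

Orientations are given as [roll, pitch, yaw] about the fixed x, y, z axes, in that order (R = Rz(yaw) Ry(pitch) Rx(roll)).
In Python, from station import ctrl gives the robot as it stands.
- The arm moves only by the tool jog_arm, never from a script. Its argument "motion" is a list of rows, each a list of 7 numbers: the shift along the tool's x, y, z in m, then the turn, a rotation vector about the tool's x, y, z in rad, then the opening, from -1 (shut) to 1 (fully open). In form: [[tx, ty, tz, rx, ry, rz, gripper], ...]. A call has 1 to 5 rows; each row shifts and turns the commanded pose from where the row before left it, along the tool's axes as they then stand; what a row does not reach is not made up. A row lasts 1/10 s, in which the tool goes at most 50 mm and 8.59 degrees, less where a joint would pass 70% of its speed; a pose out of reach is approached as far as the arm can. A call is refused whole if a number of a shift passes 0.05 or a number of a turn 0.15, either way. A call with a gripper value outside its range is refused whole. The fingers move at their own pace and stop on an object; "squeeze" is the grip in N (left out, the last holds). Time passes only in rows, so rows that do not move let the fingers close. It gives the time, the measured TCP pose, the force, the opening and the grip force at its end, in the units of the state.
- ctrl.get_obs(): the state, without advancing time (a new reading comes with each control period).
- ctrl.camera(name): name is "scene" or "top" or "wrist"; returns the picture (400x640x3 uint8, red, green, blue); there is no depth.
- ctrl.camera_model(name): a dict with "intrinsics" (3x3 intrinsics, pixels), "rvec" (rotation vector, rad) and "tvec" (3), from world to camera coordinates, as OpenCV has them. Camera axes: x right, y down, z forward; pixel columns grow to the right and rows downward; lengths in m; the calibration is good to about 2 mm. The wrist camera is an equidistant fisheye: a pixel r from the principal point sees the ray r / f radians off the axis. A picture is of the moment at which its call begins: read the wrist's pose just before it. camera_model takes no time and is no camera call; for the wrist camera it gives the pose at the moment of the call.
- ctrl.hand_in(): hands the job in; it is judged then, once.
The state is a dict: "time_s": time; "qpos": joint angles; "joint_vel": joint speeds; "tau": joint torques, N m; "ee_pos": TCP position; "eef_rot": TCP orientation; "force": force on the tool from outside, world axes, zero at the start; "moment": the same for the moment, N m; "grip_width": finger opening in m; "grip_force": force on a finger pad.
Only numpy, scipy, OpenCV 4.12 (cv2) and the standard library are available. Lean on these libraries where they do the work, as an engineer would, in place of code of your own. Each camera call takes 0.05 s, during which the arm holds its last target. There are 200 camera calls.

## Task

Sweep the four loose offcuts off the sawing board onto the bench with the scraper block, not with the fingers, then stand the scraper upright on the bench, clear of the board, and let go of it. Next take the long aluminium stop rod from the grooved wooden block and slide it, from the end of the board where the two bearing blocks stand (the robot's left), through the brass bushing of the outer block and then through that of the inner one, until its end stands about 20 mm out beyond the inner block. Finish while holding it there, still gripped and steady, so that the thumbscrews can be tightened; leave the other things on the bench where they are.

Things in the scene. Friction and masses are not known exactly. Their poses are not given: they have to be found in the camera images.
- board: Plywood sawing board fixed to the bench, 170 (x) x 340 (y) x 20 mm thick; origin at the centre of its underside; x points away from the robot to the fence, y left along the fence, z up. The bed is its top. A fence 20 mm thick, 30 mm above the bed, runs along the far edge (bed free from x = -85 to +65 mm); the near edge and the right end (y = -170 mm) are open.
- bed (a point): Centre of the free bed: 10 mm nearer the robot than the board's centre (board x = -10, y = 0, z = 20 mm). Same axes as the board.
- bush_outer (a point): Mouth of the outer bore, on the outer (left) face of the outer wooden bearing block, which is flush with the board's left end: board x = 45, y = 170, z = 44 mm. Bore 15 mm wide, along the board's y, right through. The block is 40 (x) x 20 (y) x 38 mm above the bed, against the fence. The rod goes in here along the board's -y. Same axes as the board.
- bush_inner (a point): Where the same straight bore line leaves the inner block, on its right face (board x = 45, y = 80, z = 44 mm), 90 mm from bush_outer; the rod's end must come out here. Inner block and bore are like the outer ones (block y = 80 to 100 mm). From each block's near face a thumbscrew with a black knob sticks out 19 mm towards the robot.
- rod_center (a point): Centre of the stop rod: plain aluminium, 12 mm in diameter, 210 mm long with round ends, about 65 g, either end may go first; y along the rod. At first it lies in a groove of the grooved block, axis 42 mm above the bench, sticking out about 80 mm on both sides. To reach through both bearing blocks it must be gripped off-centre, about 60 mm left of its centre.
- rest: Grooved wooden block fixed to the bench, 100 (x) x 50 (y) x 44 mm high, origin at the centre of its underside, with two grooves 14 mm wide and 8 mm deep along y at x = +25 and -25 mm. One holds the stop rod, the other a short dowel stub 80 mm long of the same thickness, which stays.
- scraper_center (a point): Middle of the scraper block (36 mm above its foot): a wooden grip plate 24 mm thick (its x) and 100 mm wide (its y) on a black plastic foot 30 mm thick, 120 mm wide and 14 mm high; 72 mm tall in all, about 160 g. It stands on its foot on the bench at the start; grip it across the 24 mm and sweep along its x with the foot on the bed or just above.
- chip_a_center (a point): Centre of a loose wooden offcut lying flat on the bed, right of the bearing blocks: about 28 x 20 mm, 12 mm high, 12 g.
- chip_b_center (a point): Centre of a loose wooden offcut lying flat on the bed, right of the bearing blocks: about 28 x 20 mm, 12 mm high, 12 g.
- chip_c_center (a point): Centre of a loose wooden offcut lying flat on the bed, right of the bearing blocks: about 28 x 20 mm, 12 mm high, 12 g.
- chip_d_center (a point): Centre of a loose wooden offcut lying flat on the bed, right of the bearing blocks: about 28 x 20 mm, 12 mm high, 12 g.
- stub: Dowel stub of beech, 12 mm in diameter, 80 mm long, in the other groove: stays.
- tape: Roll of black tape, 90 mm across, 25 mm high, beyond the board: stays.
- glue: White glue bottle, 56 mm across, 150 mm tall, far right: stays.
- model: Stepped plywood model, 50 x 70 x 60 mm, near the robot: stays.
- saw: Fine saw lying flat, 290 mm long, to the right of the board: stays.
- pencil: Pencil, 180 mm long, 8 mm thick, beyond the board: stays.
- mug: White mug, 80 mm across, 90 mm tall, far left: stays.
- square: Try square lying flat, 120 x 180 mm, near right: stays.
Mind the look-alikes: they are no part of the job. Of the things that look like the part that bears rod_center, the smaller one is meant.

How it is judged:
On the way, in this order (a step that is already met when the one before it is completed fails the run):
1. the gripped scraper stands on the bed of the board (contact force between the fingers and scraper above 1 N and z of scraper_center in the frame of board between 0.05 and 0.066 m and x of scraper_center in the frame of board between -0.14 and 0.1 m and y of scraper_center in the frame of board between -0.2 and 0.2 m), for 0.1 s.
2. all four offcuts are off the board, on the bench (height (world z) of each of chip_a_center, chip_b_center, chip_c_center, chip_d_center below 0.02 m), for 0.2 s.
3. the scraper stands upright on the bench, let go (height (world z) of scraper_center below 0.041 m and angle between scraper_center's own z axis and vertical below 0.12 rad and contact force between the fingers and scraper below 0.1 N and linear speed of scraper below 0.03 m/s), for 0.2 s.
4. the gripped rod is in the outer bushing and not yet in the inner one (y of rod_center in the frame of board between 0.206 and 0.262 m and x of rod_center in the frame of board between 0.035 and 0.055 m and z of rod_center in the frame of board between 0.034 and 0.054 m and angle between the y axis of rod_center and the y axis of board, either way round below 0.12 rad and contact force between the fingers and rod above 2 N), for 0.05 s.
At the end, for the whole second after the job is handed in: The rod, still gripped (over 2 N) and at rest, runs through both bushings (centre within 4 mm of their axis, within 0.05 rad of it) with its end 8 to 38 mm out beyond the inner block; the offcuts lie on the bench, off the board; the scraper stands upright on the bench, released (all of step 2 and all of step 3 and y of rod_center in the frame of board between 0.147 and 0.177 m and x of rod_center in the frame of board between 0.041 and 0.049 m and z of rod_center in the frame of board between 0.04 and 0.048 m and angle between the y axis of rod_center and the y axis of board, either way round below 0.05 rad and contact force between the fingers and rod above 2 N and linear speed of rod below 0.02 m/s); the arm keeps its last pose, push and grip.
It fails at once if the fingers push an offcut (contact force between the fingers and chip_a above 0.5 N or contact force between the fingers and chip_b above 0.5 N or contact force between the fingers and chip_c above 0.5 N or contact force between the fingers and chip_d above 0.5 N).
It fails at once if another thing on the bench is moved by more than 30 mm (distance of any of stub, tape, glue, model, saw, pencil, mug, square from where it was at the start of the episode above 0.03 m).
It also fails if it takes over 72 s, if anything falls off the work surface, if the arm or the gripper's body presses on something with over 40 N, if the wrist force passes 120 N, or if a joint passes its speed limit or range.

## Working session

There is one attempt and no reset: what is moved stays moved. The work goes in short steps, Python scripts to look and compute and a tool call to move; the robot and the scene stay as the last step left them, time stands still between calls to the robot, and variables do not carry over. Pictures are saved under pics/ and viewed, at most 10 in all, crops included, and the job is handed in when it is done.

Besides the shell and the picture viewer there is one more tool, called as name(argument=value, ...), one argument or row to a line, values as JSON. jog_arm: Moves the arm, as the interface text tells. Its arguments: {"type":"object","properties":{"motion":{"type":"array"},"squeeze":{"type":"number"}},"required":["motion"]}

```bash
mkdir -p pics; ls; cat > h.py <<'E'
import numpy as np, cv2
from station import ctrl
def snap(n,f):
    m=ctrl.camera_model(n); im=ctrl.camera(n); cv2.imwrite(f'pics/{f}.png',im[:,:,::-1]); np.savez(f'pics/{f}.npz',K=m['intrinsics'],r=m['rvec'],t=m['tvec']); return im
def ray(f,px,fish=False):
    d=np.load(f'pics/{f}.npz'); K=d['K'];R=cv2.Rodrigues(d['r'])[0];t=d['t'].ravel()
    x=(px[0]-K[0,2])/K[0,0]; y=(px[1]-K[1,2])/K[1,1]
    if fish:
        th=np.hypot(x,y); s=np.sin(th)/max(th,1e-9); v=np.array([x*s,y*s,np.cos(th)])
    else: v=np.array([x,y,1.])
    return -R.T@t, R.T@v
def at_z(f,px,z,fish=False):
    c,v=ray(f,px,fish); return (c+v*(z-c[2])/v[2]).round(4)
def proj(f,P,fish=False):
    d=np.load(f'pics/{f}.npz'); R=cv2.Rodrigues(d['r'])[0]; p=R@np.array(P)+d['t'].ravel(); K=d['K']
    a=p[:2]/p[2]
    if fish:
        r=np.linalg.norm(p[:2]); a=p[:2]/r*np.arctan2(r,p[2])
    return (K[0,0]*a[0]+K[0,2], K[1,1]*a[1]+K[1,2])
def st():
    o=ctrl.get_obs(); print({k:np.round(o[k],4).tolist() for k in ('time_s','qpos','ee_pos','eef_rot','force','grip_width','grip_force')})
E
python3 - <<'E'
from h import *
a=snap('top','top0'); b=snap('scene','scene0')
st(); print(ctrl.pinch_z)
E
```

```text
pics
{'time_s': 0.1, 'qpos': [1.1214, 0.3004, 1.5216, -0.0, 1.3207, -0.0666], 'ee_pos': [0.2053, 0.51, 0.2049], 'eef_rot': [-3.1405, -0.0001, 2.7589], 'force': [-0.2674, -0.4436, -0.7927], 'grip_width': 0.0938, 'grip_force': 0.0}
0.0188
```

View pics/top0.png

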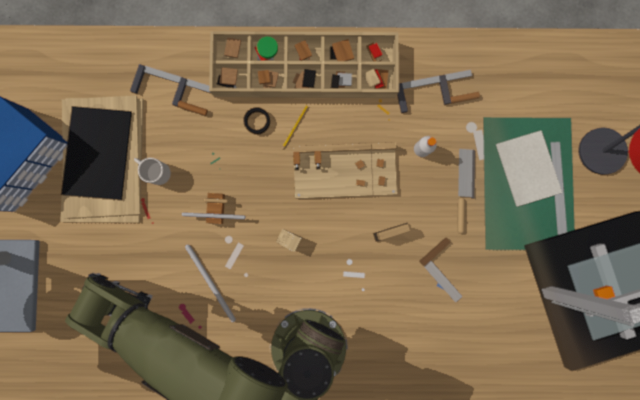

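View pics/scene0.png

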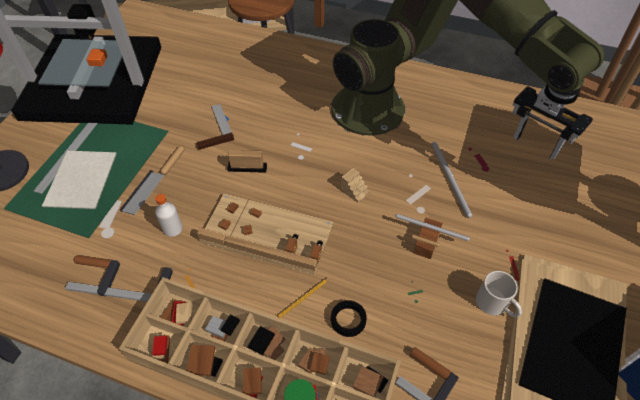

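The top view shows the board (cols 295–397, rows 150–198), the rest with the rod (213,212) and the scraper (392,232). A loose grey rod at (210,283) is the look-alike. I'll enlarge these next.

```bash
python3 - <<'E'
from h import *
a=cv2.imread('pics/top0.png'); 
l=cv2.resize(a[140:260,175:335],None,fx=5,fy=5,interpolation=cv2.INTER_CUBIC)
cv2.imwrite('pics/c1.png',l[:600,:800])
r=cv2.resize(a[140:260,285:445],None,fx=5,fy=5,interpolation=cv2.INTER_CUBIC)
cv2.imwrite('pics/c2.png',r)
E
```

```text
(no output)
```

View pics/c1.png

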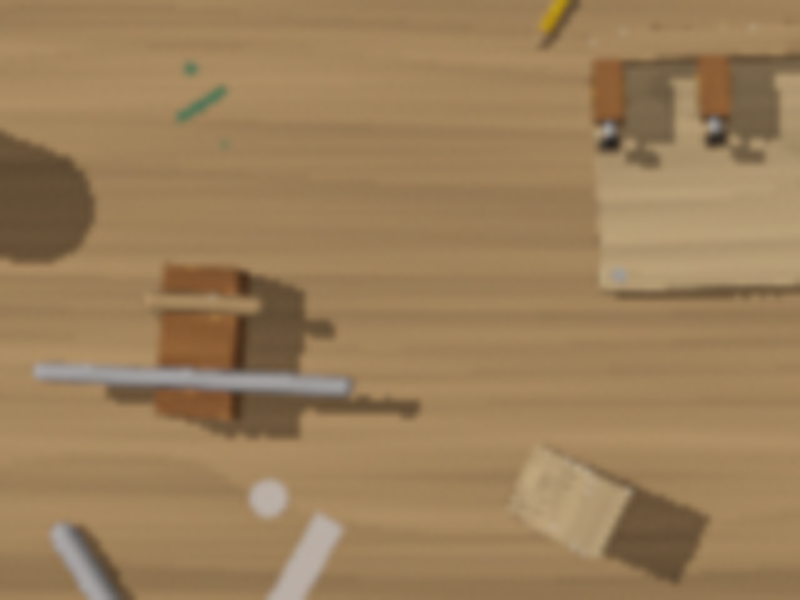

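View pics/c2.png

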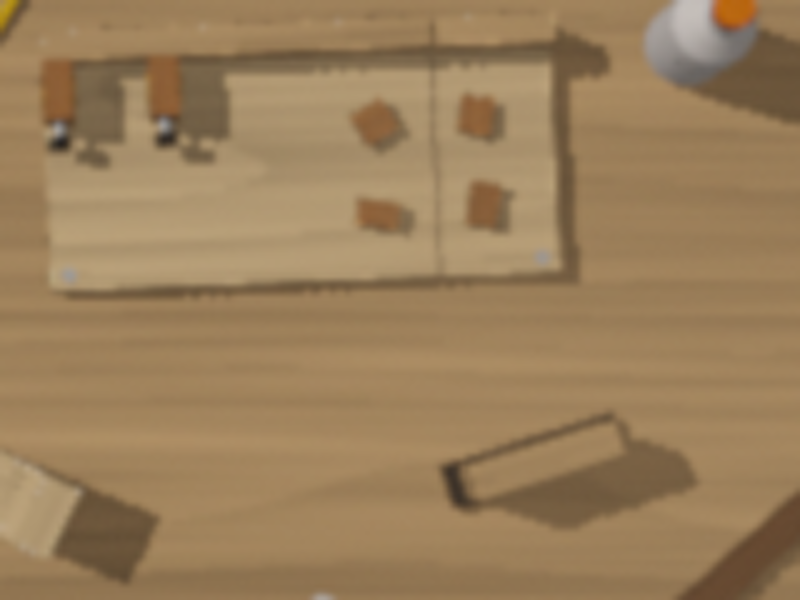

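```bash
python3 - <<'E'
from h import *
def c1(u,v,z): return at_z('top0',(175+(u+.5)/5-.5,140+(v+.5)/5-.5),z)
def c2(u,v,z): return at_z('top0',(285+(u+.5)/5-.5,140+(v+.5)/5-.5),z)
print('board NL',c1(601,290,.02),c2(50,290,.02),'NR',c2(562,268,.02),'FRbed',c2(552,62,.02),'fence top FR',c2(557,14,.05))
print('blk out L',c1(593,60,.058),c1(593,122,.058),'in R',c1(730,57,.058),c1(730,118,.058))
print('scr',[c2(*p,.072) for p in((463,467),(612,417),(627,446),(477,503))])
print('rod',c1(34,371,.042),c1(352,386,.042))
print('rest top',[c1(*p,.044) for p in((165,264),(240,270),(236,419),(157,413))])
print('chips',[c2(*p,.032) for p in((377,123),(479,116),(380,215),(485,205))])
E
```

```text
board NL [0.4931 0.0483 0.02  ] [0.4931 0.049  0.02  ] NR [ 0.51   -0.2922  0.02  ] FRbed [ 0.6485 -0.2863  0.02  ] fence top FR [ 0.6756 -0.2848  0.05  ]
blk out L [0.6415 0.0535 0.058 ] [0.6006 0.0531 0.058 ] in R [ 0.644  -0.0362  0.058 ] [ 0.6038 -0.0365  0.058 ]
scr [array([ 0.3773, -0.2192,  0.072 ]), array([ 0.41  , -0.3151,  0.072 ]), array([ 0.3915, -0.3246,  0.072 ]), array([ 0.3544, -0.2281,  0.072 ])]
rod [0.436  0.4187 0.042 ] [0.4275 0.2101 0.042 ]
rest top [array([0.5067, 0.3339, 0.044 ]), array([0.5031, 0.2846, 0.044 ]), array([0.4054, 0.2853, 0.044 ]), array([0.4089, 0.337 , 0.044 ])]
chips [array([ 0.6049, -0.1678,  0.032 ]), array([ 0.61  , -0.2356,  0.032 ]), array([ 0.5435, -0.1697,  0.032 ]), array([ 0.5506, -0.2394,  0.032 ])]
```

```bash
cat > plan.py <<'E'
import sys
from h import *
from scipy.spatial.transform import Rotation as Ro
def plan(x,y,z,yaw,g,n=None,vmax=.042,P0=None,R0=None):
    """rows from the present pose to tool-down pose (x,y,z,yaw)"""
    if P0 is None:
        o=ctrl.get_obs(); P0=o['ee_pos']; R0=Ro.from_euler('xyz',o['eef_rot'])
    P1=np.array([x,y,z]); R1=Ro.from_euler('xyz',[np.pi,0,yaw]); w=(R0.inv()*R1).as_rotvec()
    n=n or int(max(1,np.ceil(np.linalg.norm(P1-P0)/vmax),np.ceil(np.linalg.norm(w)/.13)))
    Rk=R0; rows=[]
    for k in range(n):
        d=Rk.inv().apply((P1-P0)/n); rows.append([*d.round(4),*(w/n).round(4),g]); Rk=Rk*Ro.from_rotvec(w/n)
    for i in range(0,n,5): print('[',','.join('['+','.join(f'{v:g}' for v in r)+']' for r in rows[i:i+5]),']')
    return P1,R1
if __name__=='__main__':
    P=R=None
    for a in sys.argv[1:]:
        v=[float(s) for s in a.split(',')]; n=int(v[5]) if len(v)>5 else None
        print('->',a); P,R=plan(*v[:5],n=n,P0=P,R0=R)
E
python3 plan.py .40,.15,.2,2.3,1,10 .383,-.272,.16,1.918,1,11 .383,-.272,.039,1.918,1,3
```

```text
-> .40,.15,.2,2.3,1,10
[ [-0.0315,-0.0261,0.0005,-0.0001,0,0.0459,1],[-0.0327,-0.0246,0.0005,-0.0001,0,0.0459,1],[-0.0338,-0.0231,0.0005,-0.0001,0,0.0459,1],[-0.0348,-0.0216,0.0005,-0.0001,0,0.0459,1],[-0.0357,-0.0199,0.0005,-0.0001,0,0.0459,1] ]
[ [-0.0366,-0.0183,0.0005,-0.0001,0,0.0459,1],[-0.0374,-0.0166,0.0005,-0.0001,0,0.0459,1],[-0.0381,-0.0148,0.0005,-0.0001,0,0.0459,1],[-0.0388,-0.0131,0.0005,-0.0001,0,0.0459,1],[-0.0393,-0.0113,0.0005,-0.0001,0,0.0459,1] ]
-> .383,-.272,.16,1.918,1,11
[ [-0.0276,-0.0267,0.0036,0,-0,0.0347,1],[-0.0285,-0.0257,0.0036,0,-0,0.0347,1],[-0.0294,-0.0247,0.0036,0,-0,0.0347,1],[-0.0302,-0.0237,0.0036,0,-0,0.0347,1],[-0.031,-0.0226,0.0036,0,-0,0.0347,1] ]
[ [-0.0318,-0.0215,0.0036,0,-0,0.0347,1],[-0.0325,-0.0204,0.0036,0,-0,0.0347,1],[-0.0332,-0.0193,0.0036,0,-0,0.0347,1],[-0.0338,-0.0181,0.0036,0,-0,0.0347,1],[-0.0345,-0.0169,0.0036,0,-0,0.0347,1] ]
[ [-0.035,-0.0157,0.0036,0,-0,0.0347,1] ]
-> .383,-.272,.039,1.918,1,3
[ [0,-0,0.0403,0,0,0,1],[0,-0,0.0403,0,0,0,1],[0,-0,0.0403,0,0,0,1] ]
```

jog_arm(
  motion=[
    [-0.0315, -0.026, 0.0005, 0, 0, 0.046, 1],
    [-0.0325, -0.0245, 0.0005, 0, 0, 0.046, 1],
    [-0.034, -0.023, 0.0005, 0, 0, 0.046, 1],
    [-0.035, -0.0215, 0.0005, 0, 0, 0.046, 1],
    [-0.0355, -0.02, 0.0005, 0, 0, 0.046, 1],
  ],
)

```text
time_s: 0.6
ee_pos: [0.3033, 0.3289, 0.2027]
eef_rot: [-3.141, -0.0, 2.527]
force: [0.4, 0.7, 0.2]
grip_width: 0.094
grip_force: 0.0
```

jog_arm(
  motion=[
    [-0.0365, -0.018, 0.0005, 0, 0, 0.046, 1],
    [-0.0375, -0.0165, 0.0005, 0, 0, 0.046, 1],
    [-0.038, -0.015, 0.0005, 0, 0, 0.046, 1],
    [-0.039, -0.013, 0.0005, 0, 0, 0.046, 1],
    [-0.0395, -0.0115, 0.0005, 0, 0, 0.046, 1],
  ],
)

```text
time_s: 1.1
ee_pos: [0.4006, 0.1487, 0.2004]
eef_rot: [-3.142, -0.0, 2.297]
force: [0.8, -0.0, -0.1]
grip_width: 0.0939
grip_force: 0.0
```

jog_arm(
  motion=[
    [-0.0275, -0.0265, 0.0035, 0, 0, 0.035, 1],
    [-0.0285, -0.0255, 0.0035, 0, 0, 0.035, 1],
    [-0.0295, -0.0245, 0.0035, 0, 0, 0.035, 1],
    [-0.03, -0.0235, 0.0035, 0, 0, 0.035, 1],
    [-0.031, -0.0225, 0.0035, 0, 0, 0.035, 1],
  ],
)

```text
time_s: 1.6
ee_pos: [0.3924, -0.0422, 0.1828]
eef_rot: [-3.142, -0.0, 2.122]
force: [0.1, -0.5, 0.1]
grip_width: 0.0941
grip_force: 0.0
```

jog_arm(
  motion=[
    [-0.032, -0.0215, 0.0035, 0, 0, 0.035, 1],
    [-0.0325, -0.0205, 0.0035, 0, 0, 0.035, 1],
    [-0.033, -0.019, 0.0035, 0, 0, 0.035, 1],
    [-0.034, -0.018, 0.0035, 0, 0, 0.035, 1],
    [-0.0345, -0.017, 0.0035, 0, 0, 0.035, 1],
  ],
)

```text
time_s: 2.1
ee_pos: [0.3845, -0.2341, 0.1652]
eef_rot: [-3.142, -0.0, 1.947]
force: [0.8, -0.1, -0.0]
grip_width: 0.0938
grip_force: 0.0
```

jog_arm(
  motion=[
    [-0.035, -0.0155, 0.0035, 0, 0, 0.035, 1],
    [0, 0, 0, 0, 0, 0, 1],
  ],
)

```text
time_s: 2.3
ee_pos: [0.3827, -0.2737, 0.1611]
eef_rot: [-3.141, -0.001, 1.909]
force: [-0.5, 0.8, 1.0]
grip_width: 0.0941
grip_force: 0.0
```

Tracking is accurate. I'll check from the wrist camera.

```bash
python3 - <<'E'
from h import *
snap('wrist','w1')
for p in [(.3773,-.2192,.072),(.41,-.3151,.072)]: print(proj('w1',p,True))
E
```

```text
(np.float64(332.1611776148038), np.float64(147.0937855064676))
(np.float64(329.9209511900842), np.float64(253.81441937329447))
```

View pics/w1.png

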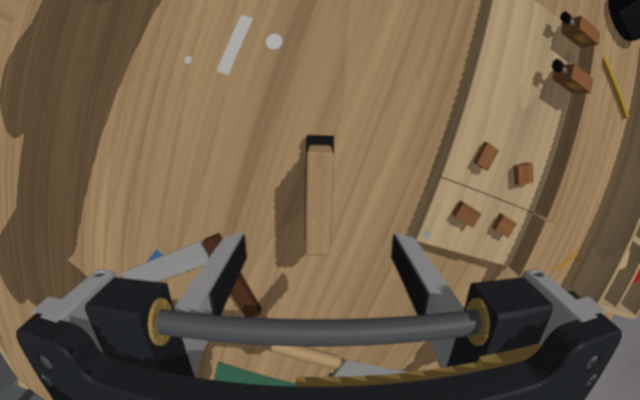

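The plate top spans cols 307–333, rows 147–254, straight and between the fingers, as predicted. Descending to grip.

jog_arm(
  motion=[
    [0, 0, 0.04, 0, 0, 0, 1],
    [0, 0, 0.04, 0, 0, 0, 1],
    [0, 0, 0.042, 0, 0, 0, 1],
    [0, 0, 0, 0, 0, 0, -1],
    [0, 0, 0, 0, 0, 0, -1],
  ],
  squeeze=30,
)

```text
time_s: 2.85
ee_pos: [0.3838, -0.2703, 0.0409]
eef_rot: [-3.141, -0.001, 1.915]
force: [-0.2, -0.1, 1.3]
grip_width: 0.0816
grip_force: 0.0
```

jog_arm(
  motion=[
    [0, 0, 0, 0, 0, 0, -1],
    [0, 0, 0, 0, 0, 0, -1],
    [0, 0, 0, 0, 0, 0, -1],
  ],
)

```text
time_s: 3.15
ee_pos: [0.384, -0.2711, 0.0413]
eef_rot: [3.14, 0.002, 1.914]
force: [0.7, -0.2, 0.8]
grip_width: 0.0575
grip_force: 0.0
```

```bash
python3 plan.py .383,-.272,.139,1.918,-1,3 .575,-.10,.139,.047,-1,15 .575,-.10,.07,.047,-1,3
```

```text
-> .383,-.272,.139,1.918,-1,3
[ [-0.0002,-0.0004,-0.0326,0.0004,0.0007,-0.0014,-1],[-0.0002,-0.0004,-0.0326,0.0004,0.0007,-0.0014,-1],[-0.0002,-0.0004,-0.0326,0.0004,0.0007,-0.0014,-1] ]
-> .575,-.10,.139,.047,-1,15
[ [0.0064,0.0159,0,0,-0,0.1247,-1],[0.0084,0.015,0,0,-0,0.1247,-1],[0.0102,0.0139,0,0,-0,0.1247,-1],[0.0118,0.0125,0,0,-0,0.1247,-1],[0.0133,0.0109,0,0,-0,0.1247,-1] ]
[ [0.0145,0.0092,0,0,-0,0.1247,-1],[0.0156,0.0073,0,0,-0,0.1247,-1],[0.0163,0.0053,0,0,-0,0.1247,-1],[0.0169,0.0032,0,0,-0,0.1247,-1],[0.0171,0.0011,0,0,-0,0.1247,-1] ]
[ [0.0172,-0.001,-0,0,-0,0.1247,-1],[0.0169,-0.0032,-0,0,-0,0.1247,-1],[0.0164,-0.0052,-0,0,-0,0.1247,-1],[0.0156,-0.0072,-0,0,-0,0.1247,-1],[0.0146,-0.0091,-0,0,-0,0.1247,-1] ]
-> .575,-.10,.07,.047,-1,3
[ [0,-0,0.023,0,0,0,-1],[0,-0,0.023,0,0,0,-1],[0,-0,0.023,0,0,0,-1] ]
```

jog_arm(
  motion=[
    [0, 0, 0, 0, 0, 0, -1],
    [0, 0, 0, 0, 0, 0, -1],
    [0, 0, 0, 0, 0, 0, -1],
    [0, 0, 0, 0, 0, 0, -1],
    [0, 0, 0, 0, 0, 0, -1],
  ],
)

```text
time_s: 3.65
ee_pos: [0.3834, -0.2708, 0.04]
eef_rot: [-3.141, -0.0, 1.914]
force: [-0.4, -0.5, 1.2]
grip_width: 0.0239
grip_force: 29.9
```

jog_arm(
  motion=[
    [0, 0, 0, 0, 0, 0, -1],
    [0, 0, 0, 0, 0, 0, -1],
    [0, 0, -0.033, 0, 0, 0, -1],
    [0, 0, -0.033, 0, 0, 0, -1],
    [0, 0, -0.032, 0, 0, 0, -1],
  ],
)

```text
time_s: 4.15
ee_pos: [0.3833, -0.2705, 0.1389]
eef_rot: [-3.141, -0.001, 1.914]
force: [0.4, -0.2, -1.7]
grip_width: 0.0239
grip_force: 29.9
```

jog_arm(
  motion=[
    [0.0065, 0.016, 0, 0, 0, 0.125, -1],
    [0.0085, 0.015, 0, 0, 0, 0.125, -1],
    [0.01, 0.014, 0, 0, 0, 0.125, -1],
    [0.012, 0.0125, 0, 0, 0, 0.125, -1],
    [0.0135, 0.011, 0, 0, 0, 0.125, -1],
  ],
)

```text
time_s: 4.65
ee_pos: [0.4484, -0.2126, 0.1377]
eef_rot: [-3.141, -0.0, 1.284]
force: [0.7, 0.5, -1.1]
grip_width: 0.0239
grip_force: 29.9
```

jog_arm(
  motion=[
    [0.0145, 0.009, 0, 0, 0, 0.125, -1],
    [0.0155, 0.0075, 0, 0, 0, 0.125, -1],
    [0.0165, 0.0055, 0, 0, 0, 0.125, -1],
    [0.017, 0.003, 0, 0, 0, 0.125, -1],
    [0.017, 0.001, 0, 0, 0, 0.125, -1],
  ],
)

```text
time_s: 5.15
ee_pos: [0.5126, -0.1555, 0.1375]
eef_rot: [-3.141, 0.0, 0.659]
force: [0.9, 0.1, -1.6]
grip_width: 0.0242
grip_force: 29.9
```

jog_arm(
  motion=[
    [0.017, -0.001, 0, 0, 0, 0.125, -1],
    [0.017, -0.003, 0, 0, 0, 0.125, -1],
    [0.0165, -0.005, 0, 0, 0, 0.125, -1],
    [0.0155, -0.007, 0, 0, 0, 0.125, -1],
    [0.0145, -0.009, 0, 0, 0, 0.12, -1],
  ],
)

```text
time_s: 5.65
ee_pos: [0.5772, -0.0994, 0.1375]
eef_rot: [-3.141, 0.001, 0.039]
force: [0.1, 0.1, -2.1]
grip_width: 0.0238
grip_force: 29.9
```

```bash
python3 plan.py .574,-.10,.07,.047,-1,4; python3 - <<'E'
from h import *
st(); snap('wrist','w2')
E
```

```text
-> .574,-.10,.07,.047,-1,4
[ [-0.0008,0.0001,0.0169,-0.0001,0.0002,-0.0021,-1],[-0.0008,0.0001,0.0169,-0.0001,0.0002,-0.0021,-1],[-0.0008,0.0001,0.0169,-0.0001,0.0002,-0.0021,-1],[-0.0008,0.0001,0.0169,-0.0001,0.0002,-0.0021,-1] ]
{'time_s': 5.65, 'qpos': [-0.2331, 0.4404, 1.4926, 0.0001, 1.2093, 1.2989], 'ee_pos': [0.5772, -0.0994, 0.1375], 'eef_rot': [-3.1413, 0.0007, 0.0387], 'force': [0.1251, 0.0605, -2.1441], 'grip_width': 0.0238, 'grip_force': 29.9364}
```

View pics/w2.png

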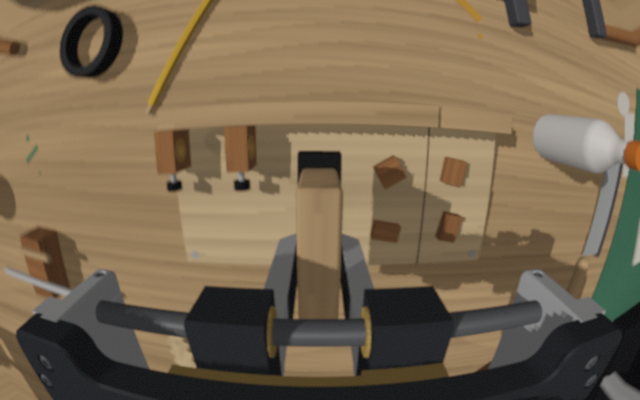

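The scraper is held squarely over the free bed, between the blocks (172,150), (240,148) and the chips (389,171), (454,170), (386,231), (450,226). Now lowering it.

jog_arm(
  motion=[
    [-0.001, 0, 0.017, 0, 0, -0.002, -1],
    [-0.001, 0, 0.017, 0, 0, -0.002, -1],
    [-0.001, 0, 0.017, 0, 0, -0.002, -1],
    [0, 0, 0.014, 0, 0, -0.002, -1],
    [0, 0, 0.007, 0, 0, 0, -1],
  ],
)

```text
time_s: 6.2
ee_pos: [0.5733, -0.1001, 0.0645]
eef_rot: [-3.141, 0.002, 0.053]
force: [-0.4, -0.1, -1.1]
grip_width: 0.0238
grip_force: 29.9
```

jog_arm(
  motion=[
    [0, 0, 0.002, 0, 0, 0, -1],
    [0, 0, 0.002, 0, 0, 0, -1],
    [0, 0, 0, 0, 0, 0, -1],
  ],
)

```text
time_s: 6.5
ee_pos: [0.5741, -0.1002, 0.0623]
eef_rot: [3.141, -0.001, 0.052]
force: [-0.0, -0.5, -1.4]
grip_width: 0.024
grip_force: 29.9
```

```bash
python3 - <<'E'
from h import *
print('chips',[at_z('w2',p,.026,True) for p in((389,172),(454,171),(386,231),(449,226))])
print('NL',at_z('w2',(188,262),.02,True),'NR',at_z('w2',(482,259),.02,True))
print('glue',at_z('w2',(540,130),.02,True))
print('blkO top near L,R',at_z('w2',(157,174),.058,True),'I',at_z('w2',(227,170),.058,True))
E
```

```text
chips [array([ 0.6082, -0.166 ,  0.026 ]), array([ 0.6133, -0.2352,  0.026 ]), array([ 0.547 , -0.1692,  0.026 ]), array([ 0.5539, -0.2391,  0.026 ])]
NL [0.4963 0.0477 0.02  ] NR [ 0.5103 -0.2956  0.02  ]
glue [ 0.6687 -0.3487  0.02  ]
blkO top near L,R [0.6063 0.053  0.058 ] I [ 0.6108 -0.0178  0.058 ]
```

jog_arm(
  motion=[
    [0.003, 0, 0.001, 0, 0, 0, -1],
    [0, 0.014, 0, 0, 0, 0, -1],
    [0, 0.014, 0, 0, 0, 0, -1],
    [0, 0.014, 0, 0, 0, 0, -1],
    [0, 0.014, 0, 0, 0, 0, -1],
  ],
)

```text
time_s: 7.0
ee_pos: [0.5798, -0.1577, 0.061]
eef_rot: [3.142, -0.0, 0.051]
force: [0.3, 1.4, -2.3]
grip_width: 0.0235
grip_force: 29.9
```

jog_arm(
  motion=[
    [0, 0.014, 0, 0, 0, 0, -1],
    [0, 0.014, 0, 0, 0, 0, -1],
    [0, 0.014, 0, 0, 0, 0, -1],
    [0, 0.014, 0, 0, 0, 0, -1],
    [0, 0.014, 0, 0, 0, 0, -1],
  ],
)

```text
time_s: 7.5
ee_pos: [0.5834, -0.227, 0.0609]
eef_rot: [-3.142, 0.0, 0.052]
force: [-0.5, 0.8, -1.2]
grip_width: 0.0235
grip_force: 29.9
```

jog_arm(
  motion=[
    [0, 0.014, 0, 0, 0, 0, -1],
    [0, 0.014, 0, 0, 0, 0, -1],
    [0, 0.014, 0, 0, 0, 0, -1],
    [0, 0.014, 0, 0, 0, 0, -1],
    [0, 0, 0, 0, 0, 0, -1],
  ],
)

```text
time_s: 8.0
ee_pos: [0.5862, -0.2836, 0.0608]
eef_rot: [3.141, -0.0, 0.05]
force: [0.2, -0.1, -1.9]
grip_width: 0.0239
grip_force: 29.9
```

```bash
python3 - <<'E'
from h import *
st(); snap('wrist','w3')
E
```

```text
{'time_s': 8.0, 'qpos': [-0.5068, 0.6619, 1.3404, -0.0003, 1.1389, 1.0138], 'ee_pos': [0.5862, -0.2836, 0.0608], 'eef_rot': [3.1412, -0.0001, 0.0503], 'force': [0.1609, -0.1258, -1.9099], 'grip_width': 0.0239, 'grip_force': 29.9384}
```

View pics/w3.png

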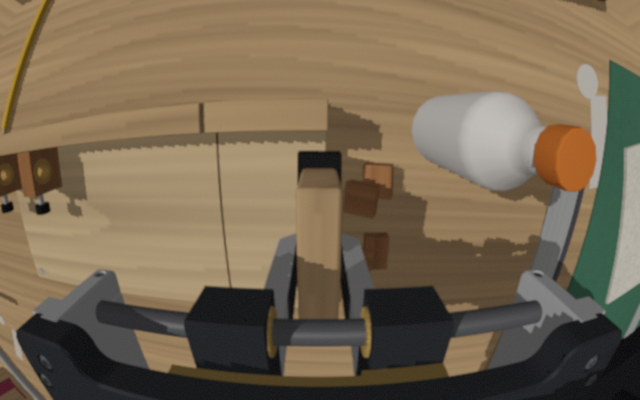

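Three chips show past the right end at (378,180), (362,198) and (376,250). The fourth is probably hidden by the finger. I'll push a bit further to clear the edge.

jog_arm(
  motion=[
    [0, 0.012, 0, 0, 0, 0, -1],
    [0, 0.012, 0, 0, 0, 0, -1],
    [0, 0.012, 0, 0, 0, 0, -1],
    [0, 0, 0, 0, 0, 0, -1],
  ],
)

```text
time_s: 8.45
ee_pos: [0.588, -0.3195, 0.0609]
eef_rot: [3.141, -0.0, 0.05]
force: [-0.5, 0.8, -2.7]
grip_width: 0.024
grip_force: 29.9
```

jog_arm(
  motion=[
    [0, 0, -0.03, 0, 0, 0, -1],
    [0, 0, -0.04, 0, 0, 0, -1],
    [-0.04, -0.02, 0, 0, 0, 0, -1],
    [-0.045, -0.015, 0, 0, 0, 0, -1],
    [-0.045, 0, 0, 0, 0, 0, -1],
  ],
)

```text
time_s: 8.95
ee_pos: [0.455, -0.2878, 0.1309]
eef_rot: [-3.141, -0.0, 0.054]
force: [-0.1, -0.8, -1.7]
grip_width: 0.024
grip_force: 29.9
```

```bash
python3 - <<'E'
from h import *
st(); snap('wrist','w4'); 
a=snap('top','t4'); b=snap('scene','s4')
w=cv2.imread('pics/w4.png'); s=cv2.resize(cv2.imread('pics/s4.png')[150:290,120:340],None,fx=2.5,fy=2.5)[:350,:550]
t=cv2.resize(cv2.imread('pics/t4.png')[130:250,380:460],None,fx=2.5,fy=2.5)
c=np.zeros((600,800,3),np.uint8); c[:250,:400]=cv2.resize(w,(400,250)); c[:300,420:620]=t; c[250:600,:400]=s[:,:400]; c[300:600,400:]=cv2.resize(a[140:260,285:445][:,:,::-1],(400,300))
cv2.imwrite('pics/m4.png',c)
E
```

```text
{'time_s': 8.95, 'qpos': [-0.632, 0.3476, 1.6398, 0.0002, 1.1543, 0.8852], 'ee_pos': [0.455, -0.2878, 0.1309], 'eef_rot': [-3.1414, -0.0, 0.0535], 'force': [-0.1146, -0.8242, -1.7339], 'grip_width': 0.024, 'grip_force': 29.9388}
```

View pics/m4.png

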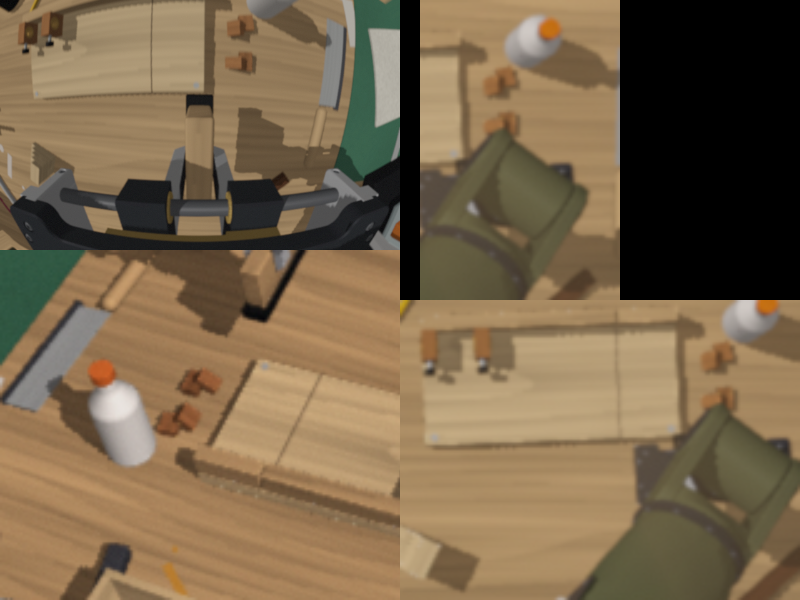

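The board is empty, and all four chips lie in two pairs on the bench to its right. Next I put the scraper down near its old spot.

jog_arm(
  motion=[
    [-0.03, -0.005, 0.02, 0, 0, 0, -1],
    [-0.025, -0.005, 0.025, 0, 0, 0, -1],
    [0, 0, 0.03, 0, 0, 0, -1],
    [0, 0, 0.01, 0, 0, 0, -1],
    [0, 0, 0.004, 0, 0, 0, -1],
  ],
)

```text
time_s: 9.6
ee_pos: [0.4018, -0.2824, 0.0414]
eef_rot: [-3.141, 0.001, 0.052]
force: [0.2, -0.3, -1.5]
grip_width: 0.0234
grip_force: 29.9
```

jog_arm(
  motion=[
    [0, 0, 0.001, 0, 0, 0, -1],
    [0, 0, 0, 0, 0, 0, -1],
  ],
)

```text
time_s: 9.8
ee_pos: [0.402, -0.2827, 0.0418]
eef_rot: [3.141, -0.001, 0.052]
force: [0.3, -0.1, -1.8]
grip_width: 0.0241
grip_force: 29.9
```

jog_arm(
  motion=[
    [0, 0, 0.001, 0, 0, 0, -1],
    [0, 0, 0, 0, 0, 0, -1],
  ],
)

```text
time_s: 10.0
ee_pos: [0.4014, -0.2825, 0.0404]
eef_rot: [3.141, -0.001, 0.052]
force: [-0.9, 0.7, -2.3]
grip_width: 0.024
grip_force: 29.9
```

jog_arm(
  motion=[
    [0, 0, 0.0007, 0, 0, 0, -1],
    [0, 0, 0, 0, 0, 0, -1],
  ],
)

```text
time_s: 10.2
ee_pos: [0.4014, -0.2826, 0.04]
eef_rot: [3.141, -0.001, 0.052]
force: [-1.5, 1.4, 5.1]
grip_width: 0.0241
grip_force: 29.9
```

jog_arm(
  motion=[
    [0, 0, 0, 0, 0, 0, 1],
    [0, 0, 0, 0, 0, 0, 1],
    [0, 0, 0, 0, 0, 0, 1],
    [0, 0, 0, 0, 0, 0, 1],
    [0, 0, 0, 0, 0, 0, 1],
  ],
)

```text
time_s: 10.7
ee_pos: [0.4011, -0.2824, 0.0392]
eef_rot: [-3.142, 0.0, 0.052]
force: [-0.1, 0.2, -0.2]
grip_width: 0.0604
grip_force: 0.0
```

jog_arm(
  motion=[
    [0, 0, -0.02, 0, 0, 0, 1],
    [0, 0, -0.04, 0, 0, 0, 1],
    [0, 0, -0.04, 0, 0, 0, 1],
    [0, 0, -0.045, 0, 0, 0, 1],
  ],
)

```text
time_s: 11.1
ee_pos: [0.4007, -0.282, 0.1854]
eef_rot: [-3.141, 0.001, 0.052]
force: [0.3, -0.7, -0.9]
grip_width: 0.0917
grip_force: 0.0
```

```bash
python3 plan.py .434,.374,.17,1.53,1,20; python3 -c "
from h import *
s=snap('scene','s5'); snap('top','t5'); w=snap('wrist','w5'); c=cv2.resize(w[:,:,::-1],(480,300)); d=cv2.resize(s[120:260,180:320][:,:,::-1],(300,300)); cv2.imwrite('pics/m5.png',np.hstack([c,d]))"
```

```text
-> .434,.374,.17,1.53,1,20
[ [0.0034,-0.0327,0.0008,-0.0001,0,-0.0739,1],[0.0058,-0.0323,0.0008,-0.0001,0,-0.0739,1],[0.0081,-0.0318,0.0008,-0.0001,0,-0.0739,1],[0.0105,-0.0311,0.0008,-0.0001,0,-0.0739,1],[0.0127,-0.0303,0.0008,-0.0001,0,-0.0739,1] ]
[ [0.0149,-0.0292,0.0008,-0.0001,0,-0.0739,1],[0.0171,-0.0281,0.0008,-0.0001,0,-0.0739,1],[0.0191,-0.0267,0.0008,-0.0001,0,-0.0739,1],[0.021,-0.0252,0.0008,-0.0001,0,-0.0739,1],[0.0228,-0.0236,0.0008,-0.0001,0,-0.0739,1] ]
[ [0.0245,-0.0219,0.0008,-0.0001,0,-0.0739,1],[0.026,-0.02,0.0008,-0.0001,0,-0.0739,1],[0.0274,-0.018,0.0008,-0.0001,0,-0.0739,1],[0.0287,-0.016,0.0008,-0.0001,0,-0.0739,1],[0.0298,-0.0138,0.0008,-0.0001,0,-0.0739,1] ]
[ [0.0307,-0.0116,0.0008,-0.0001,0,-0.0739,1],[0.0315,-0.0093,0.0008,-0.0001,0,-0.0739,1],[0.0321,-0.0069,0.0008,-0.0001,0,-0.0739,1],[0.0325,-0.0045,0.0008,-0.0001,0,-0.0739,1],[0.0328,-0.0021,0.0008,-0.0001,0,-0.0739,1] ]
```

View pics/m5.png

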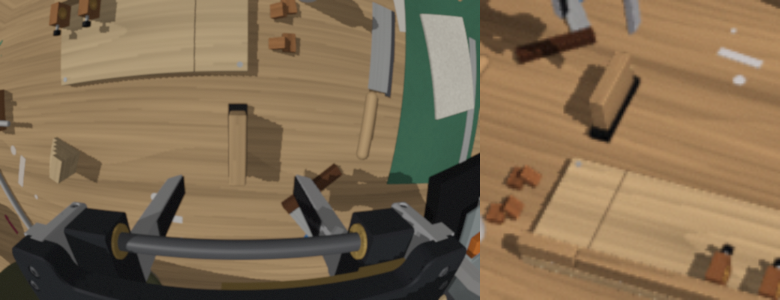

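The scraper stands upright and free. Next I'll work out a wrist pose that shows the bushing mouths and the rod well, in the orientation I'll use for insertion.

```bash
python3 - <<'E'
from h import *
from scipy.spatial.transform import Rotation as Ro
d=np.load('pics/w2.npz'); R=cv2.Rodrigues(d['r'])[0]; C=-R.T@d['t'].ravel()
T=Ro.from_euler('xyz',[-3.1413,.0007,.0387]).as_matrix(); p=np.array([.5772,-.0994,.1375])
print('cam in tool',T.T@(C-p),'axes',(R@T).round(3).tolist(),'K',d['K'].round(1).tolist())
cT=T.T@(C-p); RT=R@T
Bc=np.array([.586,-.118,0]); th=.047; B=Ro.from_euler('z',th).as_matrix()
for P in ([.62,.10,.12],[.62,.16,.12],[.62,.0,.12],[.62,.05,.14]):
    Tn=Ro.from_euler('xyz',[np.pi,0,1.571+th]).as_matrix(); Cn=np.array(P)+Tn@cT; Rn=RT@Tn.T
    np.savez('pics/tmp.npz',K=d['K'],r=cv2.Rodrigues(Rn)[0],t=-Rn@Cn)
    print(P,Cn.round(3),[np.round(proj('tmp',Bc+B@np.array(q),True),0).tolist() for q in((.045,.170,.044),(.025,.17,.058),(.065,.17,.058),(.045,.1,.044),(.025,.1,.058))])
E
python3 plan.py .62,.1,.14,1.61,1,20
```

```text
cam in tool [ 0.0834527  -0.00044964 -0.17870364] axes [[-0.001, 1.0, 0.0], [-0.96, -0.001, -0.281], [-0.281, -0.0, 0.96]] K [[309.7, 0.0, 318.5], [0.0, 309.7, 201.8], [0.0, 0.0, 1.0]]
[0.62, 0.1, 0.12] [0.616 0.183 0.299] [[320.0, 259.0], [297.0, 266.0], [343.0, 266.0], [320.0, 319.0], [300.0, 328.0]]
[0.62, 0.16, 0.12] [0.616 0.243 0.299] [[317.0, 312.0], [296.0, 320.0], [338.0, 320.0], [317.0, 360.0], [299.0, 368.0]]
[0.62, 0.0, 0.12] [0.616 0.083 0.299] [[326.0, 150.0], [301.0, 152.0], [352.0, 152.0], [325.0, 229.0], [302.0, 235.0]]
[0.62, 0.05, 0.14] [0.616 0.133 0.319] [[322.0, 201.0], [300.0, 205.0], [345.0, 205.0], [322.0, 268.0], [302.0, 275.0]]
-> .62,.1,.14,1.61,1,20
[ [0.0119,-0.0186,0.0023,0.0003,-0,-0.0779,1],[0.0133,-0.0176,0.0023,0.0003,-0,-0.0779,1],[0.0146,-0.0165,0.0023,0.0003,-0,-0.0779,1],[0.0158,-0.0153,0.0023,0.0003,-0,-0.0779,1],[0.017,-0.014,0.0023,0.0003,-0,-0.0779,1] ]
[ [0.018,-0.0127,0.0023,0.0003,-0,-0.0779,1],[0.019,-0.0112,0.0023,0.0003,-0,-0.0779,1],[0.0198,-0.0097,0.0023,0.0003,-0,-0.0779,1],[0.0205,-0.0081,0.0023,0.0003,-0,-0.0779,1],[0.021,-0.0065,0.0023,0.0003,-0,-0.0779,1] ]
[ [0.0215,-0.0049,0.0023,0.0003,-0,-0.0779,1],[0.0218,-0.0032,0.0023,0.0003,-0,-0.0779,1],[0.022,-0.0015,0.0023,0.0003,-0,-0.0779,1],[0.022,0.0002,0.0023,0.0003,-0,-0.0779,1],[0.0219,0.002,0.0023,0.0003,-0,-0.0779,1] ]
[ [0.0217,0.0037,0.0023,0.0003,-0,-0.0779,1],[0.0214,0.0053,0.0023,0.0003,-0,-0.0779,1],[0.0209,0.007,0.0023,0.0003,-0,-0.0779,1],[0.0203,0.0086,0.0023,0.0003,-0,-0.0779,1],[0.0196,0.0102,0.0023,0.0003,-0,-0.0779,1] ]
```

jog_arm(
  motion=[
    [0.012, -0.0185, 0.0025, 0, 0, -0.078, 1],
    [0.0135, -0.0175, 0.0025, 0, 0, -0.078, 1],
    [0.0145, -0.0165, 0.0025, 0, 0, -0.078, 1],
    [0.016, -0.0155, 0.0025, 0, 0, -0.078, 1],
    [0.017, -0.014, 0.0025, 0, 0, -0.078, 1],
  ],
)

```text
time_s: 11.75
ee_pos: [0.4558, -0.1854, 0.1702]
eef_rot: [-3.14, 0.001, 0.445]
force: [0.2, -0.6, 0.3]
grip_width: 0.094
grip_force: 0.0
```

jog_arm(
  motion=[
    [0.018, -0.0125, 0.0025, 0, 0, -0.078, 1],
    [0.019, -0.011, 0.0025, 0, 0, -0.078, 1],
    [0.02, -0.0095, 0.0025, 0, 0, -0.078, 1],
    [0.0205, -0.008, 0.0025, 0, 0, -0.078, 1],
    [0.021, -0.0065, 0.0025, 0, 0, -0.078, 1],
  ],
)

```text
time_s: 12.25
ee_pos: [0.5107, -0.0903, 0.1576]
eef_rot: [-3.14, 0.001, 0.835]
force: [-0.3, -0.1, 0.5]
grip_width: 0.0942
grip_force: 0.0
```

jog_arm(
  motion=[
    [0.0215, -0.005, 0.0025, 0, 0, -0.078, 1],
    [0.022, -0.003, 0.0025, 0, 0, -0.078, 1],
    [0.022, -0.0015, 0.0025, 0, 0, -0.078, 1],
    [0.022, 0, 0.0025, 0, 0, -0.078, 1],
    [0.022, 0.002, 0.0025, 0, 0, -0.078, 1],
  ],
)

```text
time_s: 12.75
ee_pos: [0.5651, 0.0057, 0.145]
eef_rot: [-3.139, 0.001, 1.225]
force: [0.1, -0.4, 0.5]
grip_width: 0.0946
grip_force: 0.0
```

jog_arm(
  motion=[
    [0.0215, 0.0035, 0.0025, 0, 0, -0.078, 1],
    [0.0215, 0.0055, 0.0025, 0, 0, -0.078, 1],
    [0, 0.007, 0, 0, 0, -0.078, 1],
    [0, 0.0085, 0, 0, 0, -0.078, 1],
    [0, 0.01, 0, 0, 0, -0.078, 1],
  ],
)

```text
time_s: 13.25
ee_pos: [0.6119, 0.0406, 0.1399]
eef_rot: [-3.139, -0.0, 1.615]
force: [-0.0, -1.1, 0.3]
grip_width: 0.094
grip_force: 0.0
```

jog_arm(
  motion=[
    [0, 0, 0, 0, 0, 0, 1],
    [0, 0, 0, 0, 0, 0, 1],
  ],
)

```text
time_s: 13.45
ee_pos: [0.6116, 0.0404, 0.1405]
eef_rot: [-3.14, -0.0, 1.609]
force: [-0.3, -0.3, -0.4]
grip_width: 0.0939
grip_force: 0.0
```

```bash
python3 - <<'E'
from h import *
st(); snap('wrist','w6')
E
python3 plan.py .434,.300,.14,1.53,1,10
```

```text
{'time_s': 13.45, 'qpos': [0.0063, 0.4964, 1.403, 0.0, 1.2442, -0.0324], 'ee_pos': [0.6116, 0.0404, 0.1405], 'eef_rot': [-3.1396, -0.0001, 1.6094], 'force': [-0.2607, -0.3415, -0.3501], 'grip_width': 0.0939, 'grip_force': 0.0}
-> .434,.300,.14,1.53,1,10
[ [0.0266,-0.0167,0.0001,-0.0001,0,0.008,1],[0.0265,-0.017,0.0001,-0.0001,0,0.008,1],[0.0264,-0.0172,0.0001,-0.0001,0,0.008,1],[0.0262,-0.0174,0.0001,-0.0001,0,0.008,1],[0.0261,-0.0176,0.0001,-0.0001,0,0.008,1] ]
[ [0.0259,-0.0178,0.0001,-0.0001,0,0.008,1],[0.0258,-0.018,0.0001,-0.0001,0,0.008,1],[0.0257,-0.0182,0.0001,-0.0001,0,0.008,1],[0.0255,-0.0184,0.0001,-0.0001,0,0.008,1],[0.0254,-0.0186,0.0001,-0.0001,0,0.008,1] ]
```

jog_arm(
  motion=[
    [0.0265, -0.0165, 0, 0, 0, 0.008, 1],
    [0.0265, -0.017, 0, 0, 0, 0.008, 1],
    [0.0265, -0.017, 0, 0, 0, 0.008, 1],
    [0.026, -0.0175, 0, 0, 0, 0.008, 1],
    [0.026, -0.0175, 0, 0, 0, 0.008, 1],
  ],
)

```text
time_s: 14.0
ee_pos: [0.5222, 0.1705, 0.1416]
eef_rot: [-3.141, 0.0, 1.57]
force: [0.4, 0.8, 0.3]
grip_width: 0.0941
grip_force: 0.0
```

jog_arm(
  motion=[
    [0.026, -0.018, 0, 0, 0, 0.008, 1],
    [0.026, -0.018, 0, 0, 0, 0.008, 1],
    [0.0255, -0.018, 0, 0, 0, 0.008, 1],
    [0.0255, -0.0185, 0, 0, 0, 0.008, 1],
    [0.0255, -0.0185, 0, 0, 0, 0.008, 1],
  ],
)

```text
time_s: 14.5
ee_pos: [0.4332, 0.3003, 0.1416]
eef_rot: [-3.142, 0.0, 1.53]
force: [0.6, 0.6, -0.1]
grip_width: 0.0936
grip_force: 0.0
```

jog_arm(
  motion=[
    [0, 0, 0, 0, 0, 0, 1],
    [0, 0, 0, 0, 0, 0, 1],
  ],
)

```text
time_s: 14.7
ee_pos: [0.4341, 0.2996, 0.1417]
eef_rot: [3.142, 0.0, 1.532]
force: [0.5, -0.7, -0.2]
grip_width: 0.0938
grip_force: 0.0
```

```bash
python3 - <<'E'
from h import *
st(); snap('wrist','w7')
a=cv2.imread('pics/w6.png');b=cv2.imread('pics/w7.png')
A=cv2.resize(a[170:310,260:380],None,fx=4,fy=4,interpolation=cv2.INTER_CUBIC) # 480x560
B=cv2.resize(b[60:340,230:390],None,fx=2,fy=2,interpolation=cv2.INTER_CUBIC) # 320x560
cv2.imwrite('pics/m7.png',np.hstack([A,B]))
print([np.round(proj('w7',p,True)) for p in((.436,.4187,.042),(.4275,.2101,.042))])
E
```

```text
{'time_s': 14.7, 'qpos': [0.5347, 0.3121, 1.6603, -0.0002, 1.1692, 0.5735], 'ee_pos': [0.4341, 0.2996, 0.1417], 'eef_rot': [3.1416, 0.0002, 1.532], 'force': [0.5275, -0.6566, -0.1597], 'grip_width': 0.0938, 'grip_force': 0.0}
[array([314.,  73.]), array([315., 285.])]
```

View pics/m7.png

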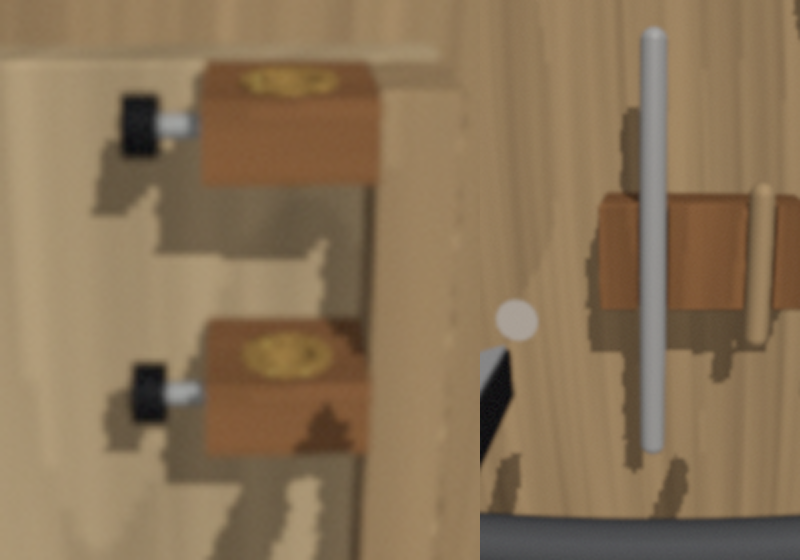

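Left crop: the bushing mouths are at about (291,81) outer and (288,354) inner. Right crop: the rod's axis runs from (653,28) to (652.5,453). Converting to positions.

```bash
python3 - <<'E'
from h import *
A=lambda u,v,z: at_z('w6',(260+(u+.5)/4-.5,170+(v+.5)/4-.5),z,True)
B=lambda u,v,z: at_z('w7',(230+(u-480+.5)/2-.5,60+(v+.5)/2-.5),z,True)
print('bush',A(291,81,.044),A(288,354,.044))
print('outer top',A(202,97,.058),A(379,97,.058),A(200,185,.058),A(379,185,.058))
print('inner top',A(207,380,.058),A(368,380,.058),A(206,455,.058),A(367,455,.058))
e1=B(653.5,28,.042);e2=B(652.5,453,.042);print('rod',e1,e2,(e1+e2)/2,np.linalg.norm(e1-e2),np.arctan2((e1-e2)[0],(e1-e2)[1]))
# subpixel rod centre line by code: bright neutral pixels
im=cv2.imread('pics/w7.png').astype(int)
for v in (80,100,120,140,200,220,240,270):
    r=im[v,300:332]; sat=r.max(1)-r.min(1); w=np.where(sat<32)[0]+300
    if len(w): print(v,w.min(),w.max(),B(480+2*w.mean()-460+.5-.0,(v-60)*2+.5,.042))
E
```

```text
bush [0.6248 0.0544 0.044 ] [ 0.6277 -0.0151  0.044 ]
outer top [0.6048 0.0535 0.058 ] [0.6435 0.055  0.058 ] [0.605  0.0332 0.058 ] [0.645  0.0347 0.058 ]
inner top [ 0.6079 -0.0157  0.058 ] [ 0.6462 -0.0145  0.058 ] [ 0.6083 -0.0367  0.058 ] [ 0.6477 -0.0356  0.058 ]
rod [0.4381 0.4182 0.042 ] [0.4289 0.2087 0.042 ] [0.4335  0.31345 0.042  ] 0.20970190747821063 0.04388588511076535
80 310 323 [0.4379 0.4125 0.042 ]
100 310 323 [0.4372 0.3945 0.042 ]
120 309 322 [0.4356 0.3765 0.042 ]
140 309 322 [0.4348 0.3585 0.042 ]
200 310 323 [0.4334 0.3025 0.042 ]
220 309 323 [0.4321 0.2827 0.042 ]
240 309 322 [0.4307 0.2619 0.042 ]
270 309 322 [0.4293 0.2284 0.042 ]
```

```bash
python3 plan.py .4361,.3735,.14,1.527,-.3,3 .4361,.3735,.023,1.527,-.3,4
```

```text
-> .4361,.3735,.14,1.527,-.3,3
[ [0.0248,-0.0005,0.0006,0,0.0001,0.0014,-0.3],[0.0248,-0.0005,0.0006,0,0.0001,0.0014,-0.3],[0.0248,-0.0005,0.0006,0,0.0001,0.0014,-0.3] ]
-> .4361,.3735,.023,1.527,-.3,4
[ [0,-0,0.0293,0,0,0,-0.3],[0,-0,0.0293,0,0,0,-0.3],[0,-0,0.0293,0,0,0,-0.3],[0,-0,0.0293,0,0,0,-0.3] ]
```

jog_arm(
  motion=[
    [0.025, -0.0005, 0.0005, 0, 0, 0.0015, -0.3],
    [0.025, -0.0005, 0.0005, 0, 0, 0.0015, -0.3],
    [0.025, -0.0005, 0, 0, 0, 0.0015, -0.3],
    [0, 0, 0.025, 0, 0, 0, -0.3],
    [0, 0, 0.025, 0, 0, 0, -0.3],
  ],
)

```text
time_s: 15.25
ee_pos: [0.4368, 0.3743, 0.0902]
eef_rot: [3.141, -0.001, 1.526]
force: [0.0, 0.6, -0.2]
grip_width: 0.0578
grip_force: 0.0
```

jog_arm(
  motion=[
    [0, 0, 0, 0, 0, 0, -0.3],
    [0, 0, 0, 0, 0, 0, -0.3],
    [0, 0, 0, 0, 0, 0, -0.3],
  ],
)

```text
time_s: 15.55
ee_pos: [0.4369, 0.3745, 0.0922]
eef_rot: [3.14, -0.001, 1.526]
force: [-0.2, -0.9, 0.6]
grip_width: 0.0347
grip_force: 0.0
```

```bash
python3 plan.py .4361,.3735,.023,1.527,-.3,3 ; python3 - <<'E'
from h import *
for i in range(6): st()
E
```

```text
-> .4361,.3735,.023,1.527,-.3,3
[ [-0.0004,-0.0003,0.0231,0.0005,-0.0004,-0.0002,-0.3],[-0.0004,-0.0003,0.0231,0.0005,-0.0004,-0.0002,-0.3],[-0.0004,-0.0003,0.0231,0.0005,-0.0004,-0.0002,-0.3] ]
{'time_s': 15.55, 'qpos': [0.6451, 0.4691, 1.5653, -0.0, 1.1052, 0.6896], 'ee_pos': [0.4369, 0.3745, 0.0922], 'eef_rot': [3.1401, -0.0012, 1.5263], 'force': [-0.1522, -0.8527, 0.5845], 'grip_width': 0.0347, 'grip_force': 0.0}
{'time_s': 15.55, 'qpos': [0.6451, 0.4691, 1.5653, -0.0, 1.1052, 0.6896], 'ee_pos': [0.4369, 0.3745, 0.0922], 'eef_rot': [3.1401, -0.0012, 1.5263], 'force': [-0.1522, -0.8527, 0.5845], 'grip_width': 0.0347, 'grip_force': 0.0}
{'time_s': 15.55, 'qpos': [0.6451, 0.4691, 1.5653, -0.0, 1.1052, 0.6896], 'ee_pos': [0.4369, 0.3745, 0.0922], 'eef_rot': [3.1401, -0.0012, 1.5263], 'force': [-0.1522, -0.8527, 0.5845], 'grip_width': 0.0347, 'grip_force': 0.0}
{'time_s': 15.55, 'qpos': [0.6451, 0.4691, 1.5653, -0.0, 1.1052, 0.6896], 'ee_pos': [0.4369, 0.3745, 0.0922], 'eef_rot': [3.1401, -0.0012, 1.5263], 'force': [-0.1522, -0.8527, 0.5845], 'grip_width': 0.0347, 'grip_force': 0.0}
{'time_s': 15.55, 'qpos': [0.6451, 0.4691, 1.5653, -0.0, 1.1052, 0.6896], 'ee_pos': [0.4369, 0.3745, 0.0922], 'eef_rot': [3.1401, -0.0012, 1.5263], 'force': [-0.1522, -0.8527, 0.5845], 'grip_width': 0.0347, 'grip_force': 0.0}
{'time_s': 15.55, 'qpos': [0.6451, 0.4691, 1.5653, -0.0, 1.1052, 0.6896], 'ee_pos': [0.4369, 0.3745, 0.0922], 'eef_rot': [3.1401, -0.0012, 1.5263], 'force': [-0.1522, -0.8527, 0.5845], 'grip_width': 0.0347, 'grip_force': 0.0}
```

jog_arm(
  motion=[
    [0, -0.0005, 0.023, 0, 0, 0, -0.3],
    [0, 0, 0.023, 0, 0, 0, -0.3],
    [0, 0, 0.022, 0, 0, 0, -0.3],
    [0, 0, 0, 0, 0, 0, -0.3],
    [0, 0, 0, 0, 0, 0, -0.3],
  ],
)

```text
time_s: 16.05
ee_pos: [0.4361, 0.3749, 0.0241]
eef_rot: [3.141, -0.001, 1.527]
force: [-0.7, 1.6, 0.3]
grip_width: 0.0328
grip_force: 0.0
```

jog_arm(
  motion=[
    [0, 0, 0, 0, 0, 0, -1],
    [0, 0, 0, 0, 0, 0, -1],
    [0, 0, 0, 0, 0, 0, -1],
    [0, 0, 0, 0, 0, 0, -1],
    [0, 0, 0, 0, 0, 0, -1],
  ],
  squeeze=40,
)

```text
time_s: 16.55
ee_pos: [0.4357, 0.3748, 0.0231]
eef_rot: [3.141, -0.001, 1.527]
force: [0.1, 1.5, 2.1]
grip_width: 0.0109
grip_force: 40.0
```

jog_arm(
  motion=[
    [0, 0, 0, 0, 0, 0, -1],
  ],
)

```text
time_s: 16.65
ee_pos: [0.4356, 0.3748, 0.023]
eef_rot: [3.141, -0.0, 1.527]
force: [-0.5, 1.8, 1.7]
grip_width: 0.0106
grip_force: 40.0
```

jog_arm(
  motion=[
    [0, 0, 0, 0, 0, 0, -1],
  ],
)

```text
time_s: 16.75
ee_pos: [0.4356, 0.3748, 0.023]
eef_rot: [3.141, -0.0, 1.527]
force: [0.1, 2.3, 2.1]
grip_width: 0.0109
grip_force: 40.0
```

jog_arm(
  motion=[
    [0, 0, -0.01, 0, 0, 0, -1],
    [0, 0, -0.02, 0, 0, 0, -1],
    [0, 0, -0.02, 0, 0, 0, -1],
    [0, 0, -0.02, 0, 0, 0, -1],
    [0, 0, 0, 0, 0, 0, -1],
  ],
)

```text
time_s: 17.25
ee_pos: [0.4364, 0.3752, 0.0955]
eef_rot: [3.138, -0.003, 1.527]
force: [0.2, 0.1, -1.1]
grip_width: 0.0112
grip_force: 40.0
```

```bash
python3 -c "
from h import *
st()"; python3 plan.py .6159,.2501,.093,1.615,-1,9 .6159,.2501,.025,1.615,-1,4
```

```text
{'time_s': 17.25, 'qpos': [0.6466, 0.4641, 1.5642, -0.0001, 1.1092, 0.6902], 'ee_pos': [0.4364, 0.3752, 0.0955], 'eef_rot': [3.1384, -0.0025, 1.5273], 'force': [0.2396, 0.0863, -1.1162], 'grip_width': 0.0112, 'grip_force': 39.9931}
-> .6159,.2501,.093,1.615,-1,9
[ [-0.013,0.0205,0.0003,0.0004,-0.0003,-0.0097,-1],[-0.0132,0.0204,0.0003,0.0004,-0.0003,-0.0097,-1],[-0.0134,0.0203,0.0003,0.0004,-0.0003,-0.0097,-1],[-0.0136,0.0201,0.0003,0.0004,-0.0003,-0.0097,-1],[-0.0138,0.02,0.0003,0.0004,-0.0003,-0.0097,-1] ]
[ [-0.014,0.0199,0.0003,0.0004,-0.0003,-0.0097,-1],[-0.0142,0.0197,0.0003,0.0004,-0.0003,-0.0097,-1],[-0.0144,0.0196,0.0003,0.0004,-0.0003,-0.0097,-1],[-0.0146,0.0195,0.0003,0.0004,-0.0003,-0.0097,-1] ]
-> .6159,.2501,.025,1.615,-1,4
[ [0,-0,0.017,0,0,0,-1],[0,-0,0.017,0,0,0,-1],[0,-0,0.017,0,0,0,-1],[0,-0,0.017,0,0,0,-1] ]
```

jog_arm(
  motion=[
    [-0.013, 0.0205, 0, 0, 0, -0.01, -1],
    [-0.013, 0.0205, 0, 0, 0, -0.01, -1],
    [-0.0135, 0.0205, 0, 0, 0, -0.01, -1],
    [-0.0135, 0.02, 0, 0, 0, -0.01, -1],
    [-0.014, 0.02, 0, 0, 0, -0.01, -1],
  ],
)

```text
time_s: 17.75
ee_pos: [0.5357, 0.3043, 0.0916]
eef_rot: [-3.14, 0.001, 1.578]
force: [-0.2, 0.3, -1.0]
grip_width: 0.0107
grip_force: 40.0
```

jog_arm(
  motion=[
    [-0.014, 0.02, 0, 0, 0, -0.01, -1],
    [-0.014, 0.0195, 0, 0, 0, -0.01, -1],
    [-0.0145, 0.0195, 0, 0, 0, -0.01, -1],
    [-0.0145, 0.0195, 0, 0, 0, -0.008, -1],
    [0, 0, 0, 0, 0, 0, -1],
  ],
)

```text
time_s: 18.25
ee_pos: [0.6163, 0.2479, 0.0913]
eef_rot: [-3.14, 0.001, 1.613]
force: [-0.4, 0.6, -1.2]
grip_width: 0.0109
grip_force: 40.0
```

jog_arm(
  motion=[
    [0, 0, 0.017, 0, 0, 0, -1],
    [0, 0, 0.017, 0, 0, 0, -1],
    [0, 0, 0.017, 0, 0, 0, -1],
    [0, 0, 0.015, 0, 0, 0, -1],
    [0, 0, 0, 0, 0, 0, -1],
  ],
)

```text
time_s: 18.75
ee_pos: [0.6136, 0.2497, 0.0237]
eef_rot: [-3.137, 0.001, 1.616]
force: [0.1, -0.4, -1.6]
grip_width: 0.0108
grip_force: 40.0
```

```bash
python3 - <<'E'
from h import *
st(); q=[]
for i in range(5):
    ctrl.camera('top'); q.append([*ctrl.get_obs()['ee_pos'],*ctrl.get_obs()['eef_rot']])
print(np.mean(np.abs(np.array(q)[:,3])),np.mean(q,0).round(4),np.std(q,0).round(4))
E
```

```text
{'time_s': 18.75, 'qpos': [0.3312, 0.7335, 1.3147, 0.0, 1.0977, 0.2864], 'ee_pos': [0.6136, 0.2497, 0.0237], 'eef_rot': [-3.1374, 0.0012, 1.6156], 'force': [0.0925, -0.3572, -1.6447], 'grip_width': 0.0108, 'grip_force': 39.9948}
3.140429208141493 [ 6.1520e-01  2.5010e-01  2.7000e-02  6.2810e-01 -1.0000e-04  1.6154e+00] [4.000e-04 1.000e-04 8.000e-04 3.077e+00 4.000e-04 1.000e-04]
```

jog_arm(
  motion=[
    [0, 0.0007, 0.0018, 0, 0, 0, -1],
    [0, 0, 0, 0, 0, 0, -1],
    [0, 0, 0, 0, 0, 0, -1],
  ],
)

```text
time_s: 19.3
ee_pos: [0.6159, 0.25, 0.0251]
eef_rot: [3.141, -0.0, 1.615]
force: [-0.6, -0.0, -1.3]
grip_width: 0.0112
grip_force: 40.0
```

```bash
cat > avg.py <<'E'
from h import *
q=[];f=[]
for i in range(4):
    snap('scene','avg'); o=ctrl.get_obs(); e=np.array(o['eef_rot']); e[0]%=2*np.pi; q.append([*o['ee_pos'],*e]); f.append([*o['force'],*o['moment']])
print(o['time_s'],np.mean(q,0).round(4),np.std(q,0).round(4),'F',np.mean(f,0).round(2))
E
python3 avg.py
```

```text
19.5 [ 0.6158  0.25    0.025   3.1415 -0.      1.6153] [0.     0.     0.     0.0001 0.     0.    ] F [-0.26 -0.1  -0.27 -0.04  0.03  0.  ]
```

jog_arm(
  motion=[
    [-0.008, 0, 0, 0, 0, 0, -1],
    [-0.008, 0, 0, 0, 0, 0, -1],
    [-0.006, 0, 0, 0, 0, 0, -1],
    [-0.004, 0, 0, 0, 0, 0, -1],
    [-0.004, 0, 0, 0, 0, 0, -1],
  ],
)

```text
time_s: 20.0
ee_pos: [0.6173, 0.2195, 0.025]
eef_rot: [3.141, -0.0, 1.615]
force: [0.6, -0.0, -1.0]
grip_width: 0.0108
grip_force: 40.0
```

jog_arm(
  motion=[
    [-0.004, 0, 0, 0, 0, 0, -1],
    [-0.004, 0, 0, 0, 0, 0, -1],
    [0, 0, 0, 0, 0, 0, -1],
  ],
)

```text
time_s: 20.3
ee_pos: [0.6176, 0.2116, 0.025]
eef_rot: [-3.142, 0.0, 1.615]
force: [-0.4, 0.4, -1.6]
grip_width: 0.0107
grip_force: 40.0
```

```bash
python3 avg.py
```

```text
20.5 [0.6175 0.2121 0.025  3.1416 0.     1.6153] [0.     0.0001 0.     0.     0.     0.0002] F [-0.73 -0.28 -1.1  -0.06  0.09 -0.03]
```

jog_arm(
  motion=[
    [-0.005, 0, 0, 0, 0, 0, -1],
    [-0.005, 0, 0, 0, 0, 0, -1],
    [-0.005, 0, 0, 0, 0, 0, -1],
    [-0.005, 0, 0, 0, 0, 0, -1],
    [-0.005, 0, 0, 0, 0, 0, -1],
  ],
)

```text
time_s: 21.0
ee_pos: [0.6187, 0.1865, 0.025]
eef_rot: [3.142, -0.0, 1.615]
force: [-0.1, -0.2, -0.1]
grip_width: 0.0107
grip_force: 40.0
```

jog_arm(
  motion=[
    [-0.005, 0, 0, 0, 0, 0, -1],
    [-0.005, 0, 0, 0, 0, 0, -1],
    [0, 0, 0, 0, 0, 0, -1],
  ],
)

```text
time_s: 21.3
ee_pos: [0.6192, 0.1764, 0.025]
eef_rot: [3.142, 0.0, 1.615]
force: [0.1, -0.1, -1.5]
grip_width: 0.0109
grip_force: 40.0
```

```bash
python3 avg.py
```

```text
21.5 [ 0.6191  0.177   0.025   3.1416 -0.      1.6152] [0.     0.0002 0.     0.     0.     0.0002] F [ 0.12 -0.02 -0.85 -0.07  0.08 -0.01]
```

jog_arm(
  motion=[
    [-0.006, 0, 0, 0, 0, 0, -1],
    [-0.006, 0, 0, 0, 0, 0, -1],
    [-0.006, 0, 0, 0, 0, 0, -1],
    [-0.004, 0, 0, 0, 0, 0, -1],
    [-0.004, 0, 0, 0, 0, 0, -1],
  ],
)

```text
time_s: 22.0
ee_pos: [0.6203, 0.1506, 0.025]
eef_rot: [3.142, 0.0, 1.615]
force: [-1.0, 0.5, -1.5]
grip_width: 0.0109
grip_force: 40.0
```

jog_arm(
  motion=[
    [-0.004, 0, 0, 0, 0, 0, -1],
    [-0.004, 0, 0, 0, 0, 0, -1],
    [-0.004, 0, 0, 0, 0, 0, -1],
    [-0.004, 0, 0, 0, 0, 0, -1],
    [-0.004, 0, 0, 0, 0, 0, -1],
  ],
)

```text
time_s: 22.5
ee_pos: [0.6211, 0.1308, 0.025]
eef_rot: [3.142, -0.0, 1.615]
force: [-1.1, -0.5, -0.9]
grip_width: 0.0105
grip_force: 40.0
```

jog_arm(
  motion=[
    [-0.005, 0, 0, 0, 0, 0, -1],
    [-0.005, 0, 0, 0, 0, 0, -1],
    [-0.005, 0, 0, 0, 0, 0, -1],
    [-0.005, 0, 0, 0, 0, 0, -1],
    [0, 0, 0, 0, 0, 0, -1],
  ],
)

```text
time_s: 23.0
ee_pos: [0.6221, 0.1104, 0.025]
eef_rot: [3.142, 0.0, 1.615]
force: [-0.3, -0.2, 0.1]
grip_width: 0.0109
grip_force: 40.0
```

```bash
python3 avg.py; python3 - <<'E'
from h import *
# find rod end beyond inner block in scene & top images: sample predicted tip
Bx=lambda s:(.6245+.044*s,.054-.999*s,.044)   # s = depth past outer mouth
for n in('scene','top'):
    snap(n,'f'+n); im=cv2.imread(f'pics/f{n}.png'); 
    for s in range(84,128,4):
        u,v=proj('f'+n,(Bx(s/1000)[0],Bx(s/1000)[1],.050)); print(n,s,round(u,1),round(v,1),im[int(round(v)),int(round(u))].tolist())
E
```

```text
23.2 [0.622  0.1111 0.0249 3.1416 0.     1.6152] [0.     0.0002 0.     0.     0.     0.0002] F [-0.13 -0.54 -0.53 -0.08  0.06 -0.03]
scene 84 289.2 246.0 [47, 81, 130]
scene 88 287.8 245.6 [48, 81, 133]
scene 92 286.4 245.2 [68, 83, 112]
scene 96 285.0 244.9 [91, 90, 94]
scene 100 283.6 244.5 [109, 110, 114]
scene 104 282.2 244.1 [148, 149, 155]
scene 108 280.8 243.7 [87, 95, 104]
scene 112 279.4 243.3 [57, 79, 99]
scene 116 278.1 242.9 [70, 98, 119]
scene 120 276.7 242.6 [70, 97, 119]
scene 124 275.3 242.2 [106, 147, 178]
top 84 318.6 156.2 [60, 104, 152]
top 88 319.8 156.1 [65, 100, 141]
top 92 321.0 156.1 [87, 102, 122]
top 96 322.3 156.0 [109, 113, 119]
top 100 323.5 156.0 [133, 135, 140]
top 104 324.7 155.9 [132, 136, 143]
top 108 325.9 155.9 [97, 114, 129]
top 112 327.1 155.8 [81, 109, 128]
top 116 328.3 155.8 [80, 109, 129]
top 120 329.5 155.7 [117, 156, 179]
top 124 330.8 155.7 [126, 166, 190]
```

The aluminium shows in both cameras out to about 109 mm from the outer mouth, so roughly 19 mm of rod stands beyond the inner block with no load on the wrist. Handing in.

```bash
python3 -c "
from station import ctrl
print(ctrl.hand_in())"
```

```text
the job is handed in; nothing more can be done
None
```

The job is handed in at about 23 s; no verdict came back. The four offcuts are on the bench, the scraper stands upright and released, and the rod is held gripped through both bushings, about 19 mm out beyond the inner block.

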